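# Shut the reagent bay's gate and drop its latch bar into the keeper

## Robot

A 6-joint arm with a two-finger parallel gripper is mounted at the origin on a cart in front of the work surface, level with it; the furniture and walls round the work are solid. World frame = base frame: x ahead of the robot, y to its left, z up, the work surface at z = 0. Lengths are in m, angles in rad, forces in N, time in s.
With the tool pointing down it reaches from about 0.225 to 0.875 m from the base axis. Payload 3.4 kg.
Tool frame: the origin (TCP) lies on the centre line of the jaws, within the pads' length; the fingertips stand 17 mm ahead of it and the grasp point (between the pads) lies 2 mm behind it (manip.finger_overhang is the distance from the TCP to the fingertips, in m); y points along the fingers, x is the direction in which the jaws open and shut, and the axes are right-handed (so a half turn about y gives the same grasp; the last joint's range is limited). The gripper opens to 85 mm and grips with 20 to 120 N. Pads are 22 mm wide; open, the fingers measure 114 mm over their backs; the gripper's body (76 mm by 85 mm) begins 54 mm behind the grasp point. The pads swing forward as they close: fully open they stand 13 mm farther back than shut.
Start: joints at [-1.461, 0.276, 1.505, -0, 1.361, -0.121], TCP at [0.132, -0.56, 0.248] pointing down, gripper open.
Joint ranges: [-2.89, 2.89], [-0.75, 2.08], [0.22, 2.7], [-1.18, 4.32], [0.11, 2.71], [-2.7, 2.7]. Speed limits (rad/s): [2.57, 2.57, 3.14, 3.14, 3.14, 3.14].

## Interface

Orientations are given as a unit quaternion [w, x, y, z].
In Python, from rig import manip gives the robot as it stands.
- The arm moves only by the tool arm_command, never from a script. Its argument "commands" is a list of rows, each a list of 3 entries, a list of its own where there are three numbers: the finger opening in cm, from 0 to 8.54, then the shift along the world's x, y, z in cm, then the turn about the world's z in rad. A call has 1 to 12 rows; each row shifts and turns the commanded pose from where the row before left it; what a row does not reach is not made up. A row lasts 1/10 s, in which the tool goes at most 50 mm and 8.59 degrees, less where a joint would pass 70% of its speed; a pose out of reach is approached as far as the arm can. A call with a gripper value outside its range is refused whole. The fingers move at their own pace and stop on an object; "grip_force" is the grip in N (left out, the last holds). Time passes only in rows, so rows that do not move let the fingers close. It gives the time, the measured TCP pose, the force and the opening at its end, in the units of the state.
- manip.get_state(): the state, without advancing time (a new reading comes with each control period).
- manip.get_image(name): name is "scene" or "top"; returns a dict with "pixels" (480x640x3 uint8, red, green, blue), "range_z" (480x640 float32, m along the optical axis (not along the pixel's ray), 0 where there is no reading), "intrinsics" (3x3 intrinsics, pixels), "R" (3x3) and "t" (3): a world point X has camera coordinates R X + t. Camera axes: x right, y down, z forward; pixel columns grow to the right and rows downward; lengths in m; the calibration is good to about 2 mm. A picture is of the moment at which its call begins.
- manip.sign_off(): hands the job in, once; it reports no verdict.
The state is a dict: "clock": time; "qpos": joint angles; "qd": joint speeds; "effort": joint torques, N m; "position": TCP position; "ee_rot": TCP orientation; "contact_force": force on the tool from outside, world axes, zero at the start; "moment": the same for the moment, N m; "width": finger opening in m.
Only numpy, scipy, OpenCV 4.12 (cv2) and the standard library are available. Lean on these libraries where they do the work, as an engineer would, in place of code of your own. Each camera call takes 0.05 s, during which the arm holds its last target.

## Task

Shut the gate of the small reagent bay and latch it: lift the steel latch bar by its upright tab so that it clears the horn of the keeper, bring the gate in until the bar just leans on the keeper's rubber buffer, and let the bar drop fully into the notch between horn and buffer. Go gently and by feel, without ever pressing the bar hard on the keeper (a touch of 2 to 4 N is enough, 8 N is too much), and leave the bottle and the vials in the bay standing where they are.

Things in the scene. Friction and masses are not known exactly. Their poses are not given: they have to be found in the camera images.
- bay: Open-fronted bay fixed on the worktop: floor tray 160 mm deep (x), 250 mm wide (y), 8 mm thick, clear walls to 88 mm height. Origin: centre of its underside; own +x to its back wall, +y to its left side, z up. The gate is at its front; the gate's vertical hinge axis is at x = -80, y = +120 mm of this frame. At joint 0 gate and latch bar lie along -y from the hinge.
- gate_swing (a joint): Swing of the gate about its vertical hinge, rad: 0 is square across the bay's front, positive is open, free end out to the bay's -x side; it can go to -0.17 (past square) and has no stop there but the keeper's buffer. Light friction keeps it where it is left. Clear panel in an aluminium frame, 195 mm from hinge axis to free end, 10 mm thick, top at 90 mm.
- bar_lift (a joint): Lift of the latch bar about its pivot, rad: 0 is lying level on its rest on the gate (also its level in the notch), positive is free end up, to 0.24 at most. It falls by its own weight (0.16 kg).
- latch_bar: Latch bar, steel, 10 x 10 mm in section, 186 mm long, carried above the gate's top edge in the gate's plane. Origin: its pivot, 55 mm from the gate's hinge axis, 105 mm above the worktop. Own -y points along the bar to the free end, which reaches 176 mm beyond the pivot, past the gate's free end; own x is the pivot axis, square to the gate.
- grip_tab (a point): Point on the bar's upright steel tab by which it is gripped: 100 mm from the pivot, 155 mm from the gate's hinge axis, 131 mm above the worktop with the bar down. The tab is 10 mm thick (across the gate, own x), 24 mm wide along the bar, and stands free from 110 to 148 mm height. Pinch it from above across its 10 mm thickness; it turns with gate and bar.
- keeper_post: Post fixed on the worktop at the gate's latching end, axes parallel to the bay's; origin at its foot. On its slotted head is clamped the dark steel keeper, 16 mm wide (y). From -x to +x: horn 34 mm thick, top at 116 mm height; notch 13 mm wide, open at the top, floor at 98 mm; rubber buffer up to 143 mm, which yields 1 mm for each 5 N and stops dead after 5.5 mm.
- keeper_middle (a point): Middle of the keeper post's slot (not of the keeper), at 105 mm height: where the bar's axis passes with the gate square. The middle of the notch is clamped anywhere from 20 mm before (-x of the post) to 20 mm behind (+x) this point, different every time and not measured; the clamp does not slip. Find it by feel or sight.
- bottle_mid (a point): Reagent bottle, clear with blue cap, 56 mm diameter, 105 mm high, standing loose in the bay; the point is on its axis 50 mm above its foot. Leave it alone.
- vial_a_mid (a point): Small capped vial, 29 mm diameter, 61 mm high, standing loose in the bay; the point is on its axis 30 mm above its foot. Leave it alone.
- vial_b_mid (a point): Second such vial, same size; point 30 mm above its foot. Leave it alone.
- bar_tip (a point): Point on the bar's axis where it meets the keeper, 160 mm from the pivot and 215 mm from the hinge axis. With the bar down its underside is at 100 mm height here; it must be lifted at least 17 mm here (0.105 rad) to pass over the keeper's horn. Even fully lifted it still meets the buffer.

How it is judged:
On the way:
1. the gate is brought nearly shut with the bar lifted to the height of the horn (value of joint gate_swing below 0.15 rad and value of joint bar_lift above 0.085 rad), for 0.05 s.
At the end, for the whole second after the job is handed in: The gate is shut to within 0.11 rad of square (with any clamping of the keeper this means the bar is behind the horn), the bar has dropped into the notch (lift under 0.04 rad), both are at rest, and bottle and vials stand upright (within 0.2 rad) within 20 mm of where they were (value of joint gate_swing below 0.11 rad and value of joint bar_lift below 0.04 rad and velocity of joint gate_swing between -0.05 and 0.05 rad/s and velocity of joint bar_lift between -0.05 and 0.05 rad/s and angle between each of bottle_mid, vial_a_mid, vial_b_mid's own z axis and vertical below 0.2 rad and distance of each of bottle_mid, vial_a_mid, vial_b_mid from where it was at the start of the episode below 0.02 m); the robot touches nothing.
It fails at once if the latch bar presses on the keeper with more than 8 N (contact force between latch_bar and keeper_post above 8 N).
It fails at once if the bottle or a vial in the bay is tipped or shifted by more than 30 mm (angle between any of bottle_mid, vial_a_mid, vial_b_mid's own z axis and vertical above 0.35 rad or distance of any of bottle_mid, vial_a_mid, vial_b_mid from where it was at the start of the episode above 0.03 m).
It also fails if it takes over 38 s, if anything falls off the work surface, if the arm or the gripper's body presses on something with over 40 N, if the wrist force passes 120 N, or if a joint passes its speed limit or range.

## Working session

There is one attempt and no reset: what is moved stays moved. The work goes in short steps, Python scripts to look and compute and a tool call to move; the robot and the scene stay as the last step left them, time stands still between calls to the robot, and variables do not carry over. Pictures are saved under pics/ and viewed, and the job is handed in when it is done.

Besides the shell and the picture viewer there is one more tool, called after "Request:" as name([rows], argument=value, ...), one row to a line, values as JSON. arm_command: Moves the arm, as the interface text tells. Its arguments: {"type":"object","properties":{"commands":{"type":"array"},"grip_force":{"type":"number"}},"required":["commands"]}

```bash
ls; mkdir -p pics; python3 - <<'E'
from rig import manip
import cv2,numpy as np
s=manip.get_state();print(s)
for n in("scene","top"):
    im=manip.get_image(n);cv2.imwrite(f"pics/{n}0.png",im["pixels"][:,:,::-1])
    np.savez(f"pics/{n}0.npz",**im);print(n,im["intrinsics"],im["R"],im["t"])
E
```

```text
pics
{'clock': 0.0, 'qpos': array([-1.46099196e+00,  2.76618139e-01,  1.50616122e+00,  1.86415399e-05,
        1.36066173e+00, -1.20999417e-01]), 'qd': array([ 6.57419187e-04,  1.02763262e-04, -4.02001829e-05,  2.26553369e-03,
        1.20037000e-03, -6.81895833e-04]), 'effort': array([ 1.18726341e-03, -4.16772437e+01, -2.45799690e+01, -1.58373376e-05,
        1.10379842e-02,  5.66095181e-06]), 'position': array([ 0.13148368, -0.55925665,  0.24741528]), 'ee_rot': array([ 0.55471538, -0.55377694,  0.43955716, -0.4386473 ]), 'contact_force': array([-0.64113757, -0.28998478, -0.30105551]), 'moment': array([-0.0518329 ,  0.02195166, -0.03724496]), 'width': 0.0853281956999843}
scene [[474.74499033   0.         319.68139444]
 [  0.         474.74499033 236.44793686]
 [  0.           0.           1.        ]] [[-0.7855297  -0.61878547 -0.00690228]
 [-0.40616541  0.52396583 -0.74865845]
 [ 0.46687553 -0.58528998 -0.66291997]] [0.53305059 0.32166016 0.64806692]
top [[606.97451191   0.         318.7242365 ]
 [  0.         606.97451191 231.19306192]
 [  0.           0.           1.        ]] [[-0.02227651 -0.99915523 -0.0345337 ]
 [-0.98315821  0.028161   -0.18057379]
 [ 0.18139375  0.02992954 -0.982955  ]] [0.07758906 0.6388885  0.88392034]
```

View pics/scene0.png

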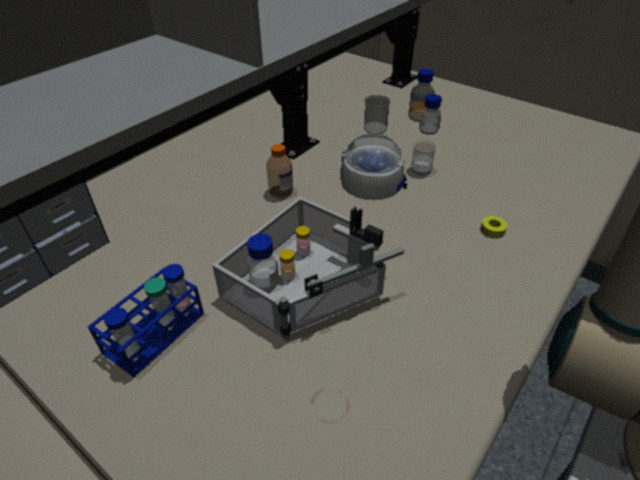

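View pics/top0.png

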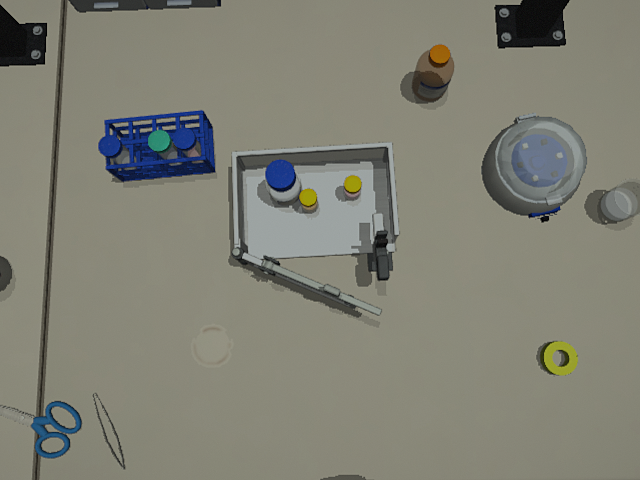

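The top view shows the bay at about (235–397, 145–258) and the hinge at about (238, 252). The open gate and bar run from there to the tip at (380, 312), with the tab near (331, 290) and the keeper near (381, 245). I'll zoom in to measure these.

```bash
python3 - <<'E'
import cv2
im=cv2.imread("pics/top0.png")[140:325,225:410]
cv2.imwrite("pics/topz.png",cv2.resize(cv2.convertScaleAbs(im,alpha=1.5),(592*1,592),interpolation=cv2.INTER_CUBIC))
im=cv2.imread("pics/scene0.png")[195:345,205:415]
cv2.imwrite("pics/scenez.png",cv2.resize(cv2.convertScaleAbs(im,alpha=1.5),(798,570),interpolation=cv2.INTER_CUBIC))
E
```

```text
(no output)
```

View pics/topz.png

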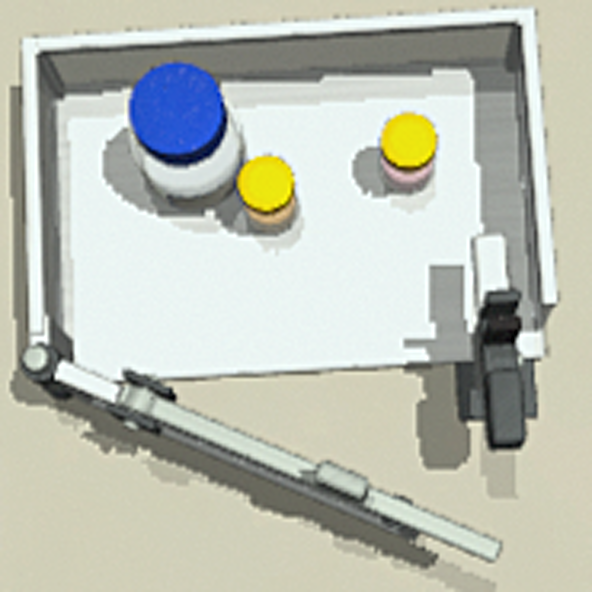

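View pics/scenez.png

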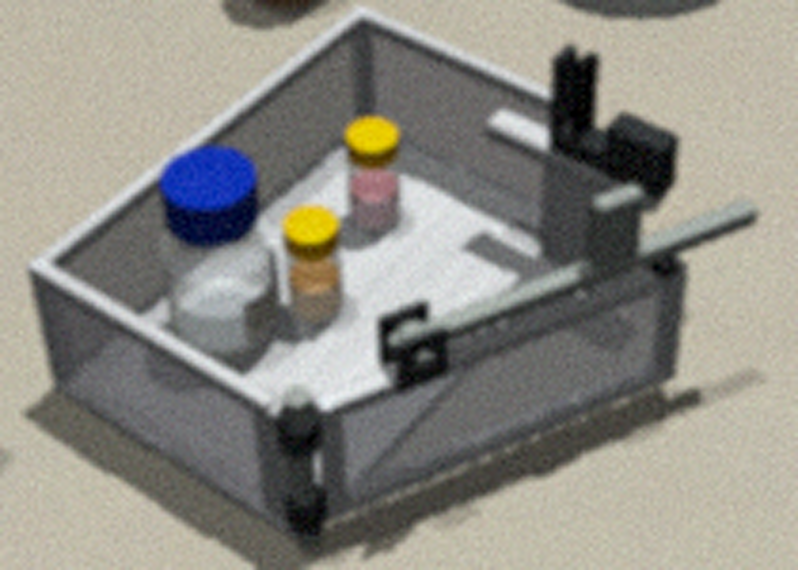

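```bash
cat > h.py <<'E'
import numpy as np
def load(n): return dict(np.load(f"pics/{n}.npz"))
def ray(im,u,v,z):
    d=im["R"].T@(np.linalg.inv(im["intrinsics"])@[u,v,1]); c=-im["R"].T@im["t"]
    return c+d*(z-c[2])/d[2]
def proj(im,X):
    p=im["intrinsics"]@(im["R"]@np.asarray(X)+im["t"]); return p[:2]/p[2]
def rng(im,u,v):
    z=im["range_z"][int(round(v)),int(round(u))]
    return im["R"].T@(np.linalg.inv(im["intrinsics"])@[u,v,1]*z-im["t"])
E
python3 - <<'E'
from h import *
np.set_printoptions(precision=4,suppress=True)
t=load("top0")
for n,a,b,z in [("BL",25,40,.088),("BR",533,10,.088),("FR",553,300,.088),("hinge",40,360,.094),("pivottop",140,395,.110),("tabtop",343,480,.148),("tip",497,548,.110),("tip_in",440,520,.11),
 ("horn-x end",507,445,.116),("hornmid",503,400,.116),("horn +x",500,345,.116),("buf-x",503,312,.143),("buf mid",503,300,.143),("tray",300,300,.008)]:
    u,v=a/3.2+225,b/3.2+140
    print(n,round(u,1),round(v,1),ray(t,u,v,z),rng(t,u,v))
E
```

```text
BL 232.8 152.5 [0.7633 0.191  0.088 ] [0.7629 0.1908 0.0893]
BR 391.6 143.1 [ 0.7702 -0.0549  0.088 ] [ 0.7992 -0.0634  0.0012]
FR 397.8 233.8 [ 0.6281 -0.058   0.088 ] [ 0.6284 -0.0582  0.0866]
hinge 237.5 252.5 [0.6054 0.1824 0.094 ] [0.6045 0.1814 0.1   ]
pivottop 268.8 263.4 [0.5856 0.1338 0.11  ] [0.5852 0.1335 0.1129]
tabtop 332.2 290.0 [0.5413 0.0419 0.148 ] [0.5414 0.0419 0.1464]
tip 380.3 311.2 [ 0.5124 -0.0257  0.11  ] [ 0.5125 -0.0258  0.1083]
tip_in 362.5 302.5 [ 0.5255 -0.0007  0.11  ] [ 0.5256 -0.0008  0.1087]
horn-x end 383.4 279.1 [ 0.5578 -0.0316  0.116 ] [ 0.5587 -0.0323  0.107 ]
hornmid 382.2 265.0 [ 0.5781 -0.0307  0.116 ] [ 0.5781 -0.0307  0.1163]
horn +x 381.2 247.8 [ 0.6032 -0.0304  0.116 ] [ 0.6057 -0.0316  0.0994]
buf-x 382.2 237.5 [ 0.6137 -0.0303  0.143 ] [ 0.6191 -0.0327  0.1114]
buf mid 382.2 233.8 [ 0.619  -0.0305  0.143 ] [ 0.6191 -0.0306  0.1428]
tray 318.8 233.8 [0.6459 0.0629 0.008 ] [0.6461 0.063  0.0066]
```

```bash
python3 - <<'E'
from h import *
np.set_printoptions(precision=4,suppress=True,linewidth=150)
t=load("top0")
for u in (379,382,385):
  print(u)
  for v in range(226,284):
    p=rng(t,u,v); print(v,p, t["pixels"][v,u].astype(int))
E
python3 - <<'E'
import cv2
im=cv2.imread("pics/top0.png")[220:290,350:410]
cv2.imwrite("pics/k.png",cv2.resize(cv2.convertScaleAbs(im,alpha=2.2),(480,560),interpolation=cv2.INTER_NEAREST))
im=cv2.imread("pics/scene0.png")[200:270,340:390]
cv2.imwrite("pics/k2.png",cv2.resize(cv2.convertScaleAbs(im,alpha=2.5),(400,560),interpolation=cv2.INTER_NEAREST))
E
```

```text
379
226 [ 0.6414 -0.0306  0.0847] [156 163 161]
227 [ 0.6402 -0.0307  0.0828] [157 164 163]
228 [ 0.6383 -0.0305  0.0849] [159 165 164]
229 [ 0.6371 -0.0306  0.083 ] [164 172 170]
230 [ 0.6354 -0.0304  0.0836] [148 154 154]
231 [ 0.6234 -0.0264  0.1411] [46 48 47]
232 [ 0.6215 -0.0261  0.1437] [63 67 65]
233 [ 0.6204 -0.0262  0.1422] [62 66 66]
234 [ 0.6188 -0.026   0.1431] [43 46 44]
235 [ 0.6185 -0.0264  0.1366] [21 22 21]
236 [ 0.6189 -0.0271  0.1261] [19 20 22]
237 [ 0.6178 -0.0272  0.124 ] [16 23 20]
238 [ 0.6182 -0.0279  0.113 ] [24 25 25]
239 [ 0.6116 -0.0257  0.1434] [30 31 29]
240 [ 0.6105 -0.0258  0.1414] [36 34 34]
241 [ 0.6084 -0.0255  0.1454] [36 33 34]
242 [ 0.6074 -0.0256  0.1428] [35 35 31]
243 [ 0.6057 -0.0254  0.1445] [23 24 23]
244 [ 0.606  -0.0261  0.1338] [14 14 14]
245 [ 0.6059 -0.0266  0.1254] [10  9  8]
246 [ 0.6058 -0.0272  0.1168] [11 11 12]
247 [ 0.6057 -0.0277  0.1083] [29 30 28]
248 [ 0.6054 -0.0282  0.1006] [54 57 55]
249 [ 0.6043 -0.0283  0.0978] [59 63 62]
250 [ 0.6026 -0.0281  0.0994] [57 61 60]
251 [ 0.6012 -0.0281  0.0987] [58 63 60]
252 [ 0.5998 -0
[... 5402 characters left out ...]
 0.5751 -0.0346  0.1164] [63 68 68]
268 [ 0.5734 -0.0344  0.1182] [65 69 68]
269 [ 0.5721 -0.0344  0.1173] [63 68 66]
270 [ 0.5709 -0.0345  0.1151] [65 68 66]
271 [ 0.5694 -0.0344  0.1157] [67 70 68]
272 [ 0.5681 -0.0344  0.1148] [64 68 67]
273 [ 0.5666 -0.0343  0.1152] [66 69 68]
274 [ 0.5649 -0.0341  0.117 ] [67 72 70]
275 [ 0.5633 -0.0339  0.1184] [69 72 72]
276 [ 0.5621 -0.034   0.1167] [67 72 71]
277 [ 0.5607 -0.034   0.1166] [51 55 54]
278 [ 0.5592 -0.0339  0.1164] [29 32 32]
279 [ 0.559  -0.0347  0.1051] [19 19 20]
280 [ 0.559  -0.0358  0.09  ] [79 79 69]
281 [ 0.5666 -0.0428 -0.002 ] [130 129 114]
282 [ 0.5646 -0.0425  0.001 ] [121 120 107]
283 [ 0.563  -0.0425  0.0009] [119 119 106]
```

View pics/k.png

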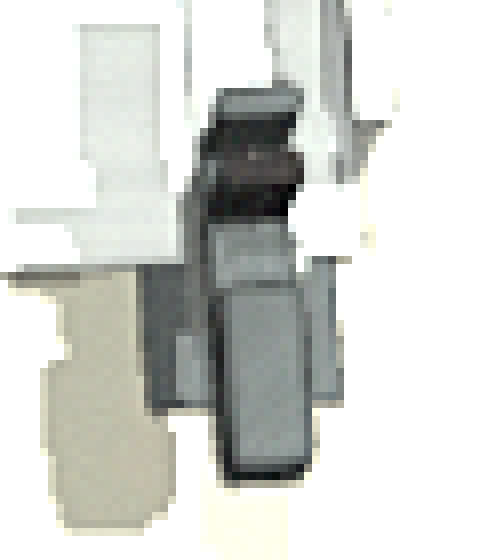

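View pics/k2.png

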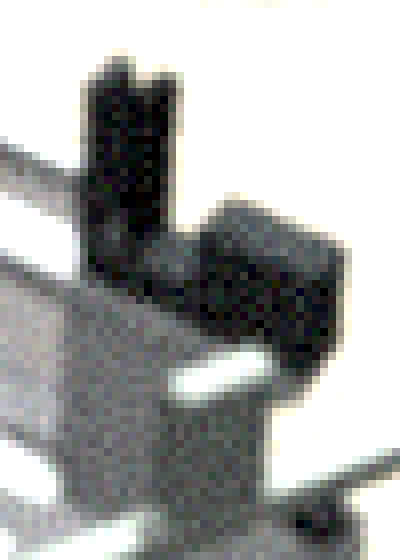

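The keeper profile is clear. The horn spans x 0.559–0.593, the notch 0.593–0.606 and the buffer face is at x≈0.606, all at y≈-0.031. The heights 0.116, 0.098 and 0.143 match the spec. Next I'll measure the tab and bar axis the same way.

```bash
python3 - <<'E'
from h import *
import cv2
from scipy.spatial.transform import Rotation as Ro
np.set_printoptions(precision=4,suppress=True,linewidth=150)
t=load("top0"); Z=t["range_z"]
v,u=np.mgrid[0:480,0:640]
P=(np.linalg.inv(t["intrinsics"])@np.stack([u.ravel(),v.ravel(),np.ones(u.size)])*Z.ravel()-t["t"][:,None]).T@t["R"]
P=P.reshape(480,640,3)
reg=(u>240)&(u<385)&(v>245)&(v<318)&~((u>360)&(v<284))
tab=reg&(P[...,2]>.142)&(P[...,2]<.155); tp=P[tab]
print("tab",tab.sum(),tp.mean(0),np.ptp(tp,axis=0), cv2.minAreaRect((tp[:,:2]*1000).astype(np.float32)))
bar=reg&(P[...,2]>.106)&(P[...,2]<.114)&(u>285); bp=P[bar]
c=bp.mean(0);w=np.linalg.svd(bp[:,:2]-c[:2],full_matrices=False)
d=w[2][0]; d=d*np.sign(-d[1]); s=(bp[:,:2]-c[:2])@d
tip=c[:2]+d*s.max()
print("bar",bar.sum(),c,"alpha",np.arctan2(-d[0],-d[1]),"tip",tip,"std",(np.abs((bp[:,:2]-c[:2])@[-d[1],d[0]])).max(), "zslope",np.polyfit(s,bp[:,2],1))
tc=tp[:,:2].mean(0)
print("H from tab",tc-d*.155,"from tip",tip-d*.231)
n=np.array([-d[1],d[0]]);print("tab offset from bar line",(tc-c[:2])@n)
# walls rim for yaw
for nm,m in [("back",(u>238)&(u<385)&(v>140)&(v<160)),("left",(u>228)&(u<246)&(v>155)&(v<235)),("right",(u>385)&(u<402)&(v>150)&(v<235)),("horn",(u>374)&(u<390)&(v>255)&(v<279))]:
    q=P[m&(P[...,2]>(.083 if nm!="horn" else .112))&(P[...,2]<(.093 if nm!="horn" else .12))][:,:2]
    cc=q.mean(0);dd=np.linalg.svd(q-cc,full_matrices=False)[2][0]
    print(nm,len(q),cc,dd,"min/max",q.min(0),q.max(0))
from rig import manip
R=Ro.from_quat(manip.get_state()["ee_rot"],scalar_first=True).as_matrix();print(R, np.arctan2(R[1,0],R[0,0]))
E
```

```text
tab 123 [0.5418 0.0434 0.1475] [0.0157 0.0221 0.0101] ((542.041748046875, 43.39136505126953), (23.75725746154785, 9.861560821533203), 65.70922088623047)
bar 601 [0.5407 0.0411 0.11  ] alpha 0.4260890346158634 tip [ 0.5105 -0.0256] std 0.005245506189856857 zslope [-0.0002  0.11  ]
H from tab [0.6059 0.1845] from tip [0.606  0.1848]
tab offset from bar line 4.331322786233665e-05
back 818 [0.7646 0.0688] [ 0.03   -0.9996] min/max [ 0.7574 -0.0434] [0.7726 0.1818]
left 446 [0.6959 0.1877] [-0.9998 -0.0221] min/max [0.6343 0.174 ] [0.7586 0.1945]
right 456 [ 0.692  -0.0535] [-0.9995 -0.0303] min/max [ 0.6276 -0.0594] [ 0.7591 -0.0477]
horn 247 [ 0.5752 -0.0312] [-0.9996 -0.0267] min/max [ 0.5592 -0.0392] [ 0.5915 -0.0233]
[[ 0.2288 -0.0002  0.9735]
 [-0.9735  0.0017  0.2288]
 [-0.0017 -1.      0.0002]] -1.339947585491626
```

Request:
arm_command([
  [8,[2.2,3.2,0],0.07],
  [8,[2.2,3.2,0],0.07],
  [8,[2.2,3.2,0],0.07],
  [8,[2.2,3.2,0],0.07],
  [8,[2.2,3.2,0],0.07],
  [8,[2.2,3.2,0],0.07],
  [7,[2.2,3.2,0],0.07],
  [6,[2.2,3.2,0],0.07],
  [6,[2.2,3.2,0],0.07],
  [6,[2.2,3.2,0],0.07],
  [6,[2.2,3.2,0],0.07],
  [6,[2.2,3.2,0],0.07],
], grip_force=20)

```text
clock: 1.3
position: [0.396, -0.1742, 0.2482]
ee_rot: [0.685, -0.685, 0.174, -0.174]
contact_force: [0.5, -1.1, -0.7]
width: 0.0597
```

Request:
arm_command([
  [4,[2.4,3.6,0],0.014],
  [4,[2.4,3.6,0],0.012],
  [4,[2.4,3.6,0],0.012],
  [4,[2.4,3.6,0],0.012],
  [4,[2.4,3.6,0],0.012],
  [4,[2.5,3.7,-2],0.012],
  [4,[0,0,-3],0],
  [4,[0,0,0],0],
  [4,[0,0,0],0],
])

```text
clock: 2.2
position: [0.5398, 0.041, 0.1979]
ee_rot: [-0.691, 0.691, -0.15, 0.149]
contact_force: [-0.5, 0.4, 0.3]
width: 0.0398
```

```bash
cat > st.py <<'E'
from rig import manip
import numpy as np
from scipy.spatial.transform import Rotation as Ro
np.set_printoptions(precision=4,suppress=True)
def st():
    s=manip.get_state();R=Ro.from_quat(s["ee_rot"],scalar_first=True).as_matrix()
    print(s["clock"],s["position"],"yaw",np.arctan2(R[1,0],R[0,0]),"F",s["contact_force"],"M",s["moment"],"w",s["width"]);return s
E
python3 -c "
from st import *;st()"
```

```text
2.2 [0.5398 0.041  0.1979] yaw -0.4259108948803239 F [-0.5235  0.4145  0.3107] M [ 0.0026 -0.0137  0.0264] w 0.039822275437806226
```

Request:
arm_command([
  [4,[0.2,0.24,-1.5],0],
  [4,[0,0,-1.5],0],
  [4,[0,0,-1.5],0],
  [4,[0,0,-1.2],0],
  [4,[0,0,-0.5],0],
  [4,[0,0,0],0],
  [4,[0,0,0],0],
])

```text
clock: 2.9
position: [0.5431, 0.0433, 0.1371]
ee_rot: [0.691, -0.691, 0.149, -0.15]
contact_force: [0.0, 1.3, 0.7]
width: 0.0401
```

```bash
python3 - <<'E'
from st import *;st()
import cv2
im=manip.get_image("scene");np.savez("pics/scene1.npz",**im)
cv2.imwrite("pics/s1.png",cv2.resize(cv2.convertScaleAbs(im["pixels"][180:345,205:425,::-1],alpha=1.6),(800,600)))
E
```

```text
2.9 [0.5431 0.0433 0.1371] yaw -0.42645015995639995 F [0.0492 1.2826 0.7056] M [-0.0733 -0.012  -0.0066] w 0.04010917751324141
```

View pics/s1.png

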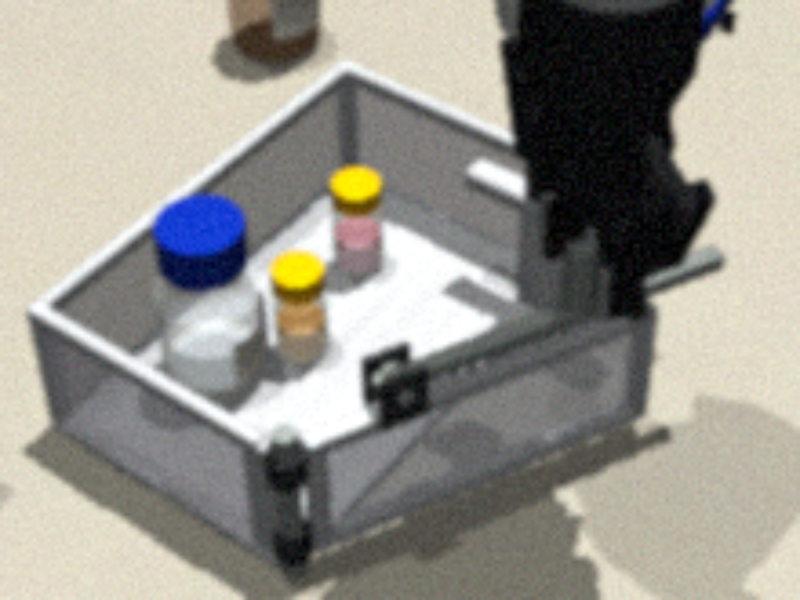

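The fingers stand either side of the tab at about (575, 275), and the vials and bottle are undisturbed. Closing the jaws now.

Request:
arm_command([
  [0.5,[0,0,0],0],
  [0.5,[0,0,0],0],
  [0.5,[0,0,0],0],
  [0.5,[0,0,0],0],
  [0.5,[0,0,0],0],
  [0.5,[0,0,0],0],
], grip_force=25)

```text
clock: 3.55
position: [0.5429, 0.0436, 0.1368]
ee_rot: [0.691, -0.691, 0.149, -0.15]
contact_force: [-0.6, 0.5, 5.2]
width: 0.0097
```

```bash
python3 -c "
from st import *
for i in range(1):st()"
```

```text
3.55 [0.5429 0.0436 0.1368] yaw -0.4259672772184906 F [-0.6189  0.4945  5.1549] M [-0.0051  0.0993  0.001 ] w 0.009714992072863408
```

Request:
arm_command([
  [0.5,[0.03,0.06,0.2],0],
  [0.5,[0.03,0.07,0.2],0],
  [0.5,[0.03,0.07,0.2],0],
  [0.5,[0.03,0.08,0.2],0],
  [0.5,[0.04,0.08,0.2],0],
  [0.5,[0.04,0.08,0.2],0],
  [0.5,[0.04,0.08,0.2],0],
  [0.5,[0.04,0.09,0.2],0],
  [0.5,[0,0,0],0],
  [0.5,[0,0,0],0],
])

```text
clock: 4.55
position: [0.5452, 0.0499, 0.1525]
ee_rot: [0.691, -0.691, 0.149, -0.149]
contact_force: [0.1, 0.2, -3.4]
width: 0.0093
```

```bash
python3 - <<'E'
from st import *;st()
import cv2
im=manip.get_image("scene");np.savez("pics/scene2.npz",**im)
cv2.imwrite("pics/s2.png",cv2.resize(cv2.convertScaleAbs(im["pixels"][180:345,205:425,::-1],alpha=1.6),(800,600)))
E
```

```text
4.55 [0.5452 0.0499 0.1525] yaw -0.42595912585316337 F [ 0.1414  0.2092 -3.4211] M [-0.1814  0.0167 -0.0288] w 0.009259815460548925
```

View pics/s2.png

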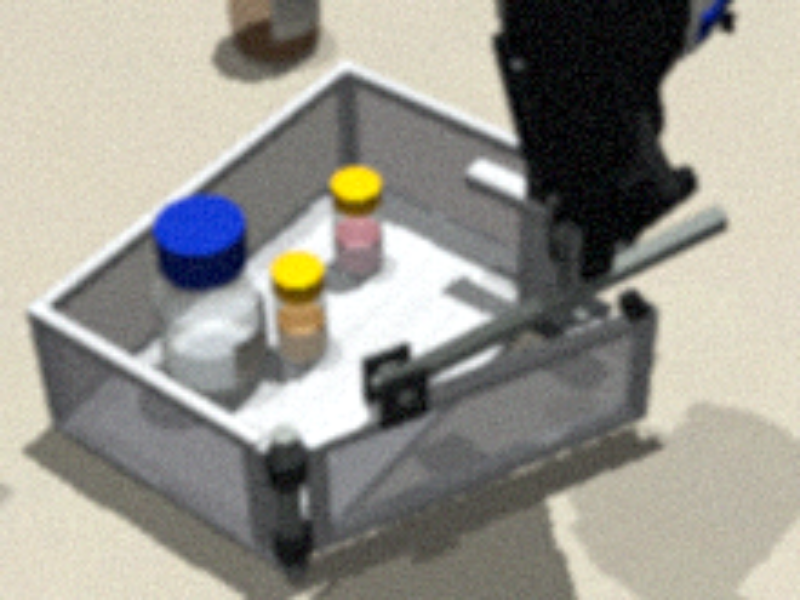

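Grip held (9.3 mm) and the bar is lifted about 0.16 rad: the tip rose from y≈258 to 216 px, roughly 26 mm. Now I'll swing the gate along its arc to α≈0.10, stopping about 16 mm short of the buffer.

Request:
arm_command([
  [0.5,[0.49,-0.21,0],0.036],
  [0.5,[0.5,-0.19,0],0.036],
  [0.5,[0.5,-0.18,0],0.036],
  [0.5,[0.51,-0.16,0],0.036],
  [0.5,[0.51,-0.14,0],0.036],
  [0.5,[0.52,-0.12,0],0.036],
  [0.5,[0.52,-0.1,0],0.036],
  [0.5,[0.53,-0.08,0],0.036],
  [0.5,[0.53,-0.06,0],0.036],
  [0.5,[0,0,0],0],
  [0.5,[0,0,0],0],
])

```text
clock: 5.7
position: [0.5917, 0.0373, 0.1524]
ee_rot: [-0.706, 0.706, -0.036, 0.037]
contact_force: [1.0, 0.3, -2.3]
width: 0.0093
```

```bash
python3 - <<'E'
from st import *;st()
import cv2
im=manip.get_image("scene");np.savez("pics/scene3.npz",**im)
cv2.imwrite("pics/s3.png",cv2.resize(cv2.convertScaleAbs(im["pixels"][180:345,205:425,::-1],alpha=1.6),(800,600)))
im=manip.get_image("top");np.savez("pics/top3.npz",**im)
cv2.imwrite("pics/t3.png",cv2.resize(cv2.convertScaleAbs(im["pixels"][140:325,225:410,::-1],alpha=1.8),(592,592)))
st()
E
```

```text
5.7 [0.5917 0.0373 0.1524] yaw -0.10259791008139524 F [ 0.996   0.3426 -2.3149] M [-0.1819 -0.0633  0.0017] w 0.009310806481153582
5.8 [0.5916 0.0373 0.1525] yaw -0.10249212846871694 F [ 0.8567 -0.6241 -3.5667] M [-0.2318 -0.1375 -0.0147] w 0.009690815322709155
```

View pics/s3.png

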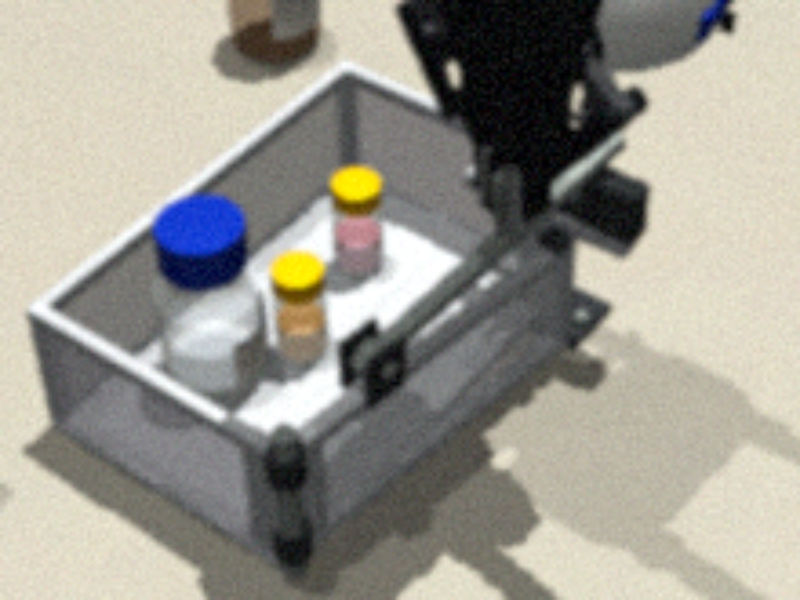

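View pics/t3.png

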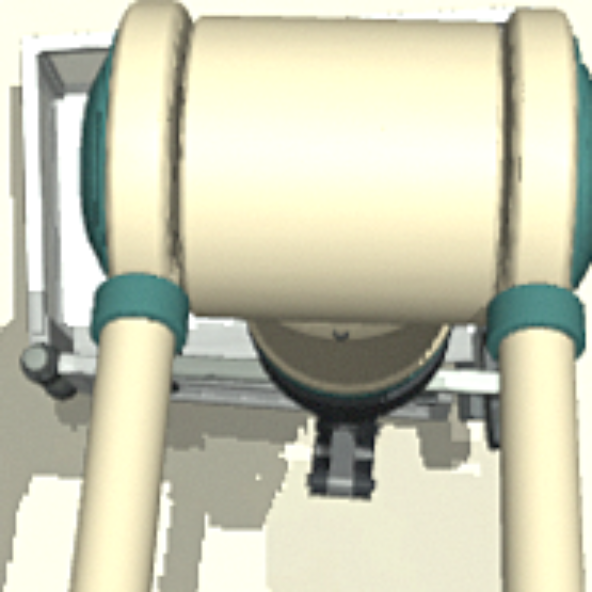

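The bar is over the horn and clear of it, with the tip in front of the keeper at about (590, 180) in the scene view. The bottle and vials have not moved. Advancing 8 mm leaves an expected 4 mm at the tip.

Request:
arm_command([
  [0.5,[0.2,-0.02,0],0.0135],
  [0.5,[0.2,-0.01,0],0.0135],
  [0.5,[0.2,-0.01,0],0.0135],
  [0.5,[0.2,-0.01,0],0.0135],
  [0.5,[0,0,0],0],
  [0.5,[0,0,0],0],
])

```text
clock: 6.4
position: [0.5998, 0.0366, 0.1524]
ee_rot: [-0.707, 0.707, -0.017, 0.017]
contact_force: [1.9, -1.4, -1.9]
width: 0.0094
```

Request:
arm_command([
  [0.5,[0.05,0,0],0.0034],
  [0.5,[0,0,0],0],
])

```text
clock: 6.6
position: [0.6, 0.0366, 0.1524]
ee_rot: [-0.707, 0.707, -0.016, 0.016]
contact_force: [0.7, -1.3, -1.4]
width: 0.0093
```

Request:
arm_command([
  [0.5,[0.05,0,0],0.0034],
  [0.5,[0,0,0],0],
])

```text
clock: 6.8
position: [0.6005, 0.0366, 0.1524]
ee_rot: [-0.707, 0.707, -0.014, 0.015]
contact_force: [-0.8, -2.5, -1.0]
width: 0.0093
```

Request:
arm_command([
  [0.5,[0.03,0,0],0.002],
  [0.5,[0,0,0],0],
])

```text
clock: 7.0
position: [0.6008, 0.0366, 0.1524]
ee_rot: [-0.707, 0.707, -0.014, 0.014]
contact_force: [-0.6, -2.1, -0.8]
width: 0.0097
```

Request:
arm_command([
  [0.5,[0.03,0,0],0.002],
  [0.5,[0,0,0],0],
])

```text
clock: 7.2
position: [0.6011, 0.0366, 0.1524]
ee_rot: [-0.707, 0.707, -0.013, 0.013]
contact_force: [-0.1, -3.5, -0.4]
width: 0.0099
```

```bash
python3 -c "
from st import *
st()"
```

```text
7.2 [0.6011 0.0366 0.1524] yaw -0.03708485526764173 F [-0.0755 -3.5229 -0.4299] M [-0.5806  0.065  -0.1244] w 0.009872939723361859
```

Request:
arm_command([
  [0.5,[0.03,0,0],0.002],
  [0.5,[0,0,0],0],
])

```text
clock: 7.4
position: [0.6014, 0.0366, 0.1524]
ee_rot: [-0.707, 0.707, -0.012, 0.012]
contact_force: [-0.8, -4.7, -0.5]
width: 0.0092
```

Request:
arm_command([
  [0.5,[0.03,0,0],0.002],
  [0.5,[0,0,0],0],
])

```text
clock: 7.6
position: [0.6017, 0.0366, 0.1524]
ee_rot: [-0.707, 0.707, -0.012, 0.012]
contact_force: [-0.6, -3.8, 0.1]
width: 0.0096
```

Request:
arm_command([
  [0.5,[0.03,-0.03,0],0.002],
  [0.5,[0,0,0],0],
])

```text
clock: 7.8
position: [0.602, 0.0365, 0.1523]
ee_rot: [0.707, -0.707, 0.011, -0.011]
contact_force: [0.1, -4.0, 0.4]
width: 0.0096
```

Request:
arm_command([
  [0.5,[0.03,-0.03,0],0.002],
  [0.5,[0,0,0],0],
])

```text
clock: 8.0
position: [0.6023, 0.0365, 0.1523]
ee_rot: [0.707, -0.707, 0.01, -0.01]
contact_force: [-0.1, -3.0, -0.6]
width: 0.0096
```

Request:
arm_command([
  [0.5,[0.03,-0.02,0],0.002],
  [0.5,[0,0,0],0],
])

```text
clock: 8.2
position: [0.6025, 0.0364, 0.1522]
ee_rot: [0.707, -0.707, 0.01, -0.01]
contact_force: [1.0, -2.3, -1.7]
width: 0.0102
```

```bash
python3 - <<'E'
from st import *;st()
import cv2
im=manip.get_image("scene");np.savez("pics/scene4.npz",**im)
cv2.imwrite("pics/s4.png",cv2.resize(cv2.convertScaleAbs(im["pixels"][190:260,320:413,::-1],alpha=2.2),(797,600),interpolation=cv2.INTER_NEAREST))
st()
E
```

```text
8.2 [0.6025 0.0364 0.1522] yaw -0.027163228544932003 F [ 0.9689 -2.3103 -1.7417] M [-0.3003 -0.0617 -0.1093] w 0.010196887493520474
8.25 [0.6025 0.0364 0.1522] yaw -0.02723107503178291 F [ 0.0629 -1.4217 -1.6661] M [-0.3014 -0.0345 -0.1051] w 0.009400164100979295
```

View pics/s4.png

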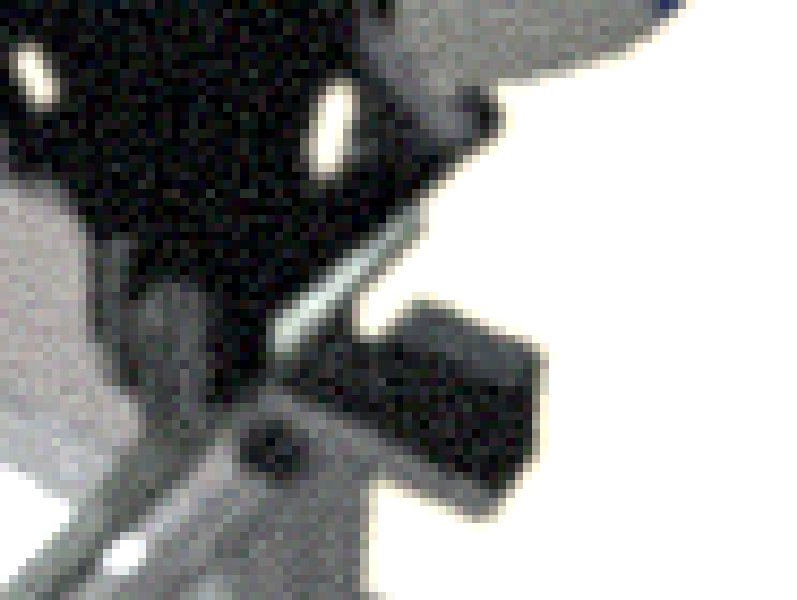

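The bar (about (340, 280) in this crop) now sits behind the horn's back edge, over the notch. I'll keep creeping forward by feel.

Request:
arm_command([
  [0.5,[0.03,-0.01,0],0.002],
  [0.5,[0,0,0],0],
])

```text
clock: 8.45
position: [0.6028, 0.0364, 0.1522]
ee_rot: [0.707, -0.707, 0.009, -0.009]
contact_force: [-0.4, -1.0, -1.3]
width: 0.0094
```

Request:
arm_command([
  [0.5,[0.03,-0.01,0],0.002],
  [0.5,[0,0,0],0],
])

```text
clock: 8.65
position: [0.6031, 0.0364, 0.1522]
ee_rot: [0.707, -0.707, 0.008, -0.008]
contact_force: [-0.2, 1.2, -0.8]
width: 0.0095
```

Request:
arm_command([
  [0.5,[0.03,0,0],0.002],
  [0.5,[0,0,0],0],
])

```text
clock: 8.85
position: [0.6033, 0.0363, 0.1522]
ee_rot: [0.707, -0.707, 0.008, -0.007]
contact_force: [-0.3, 0.6, -2.6]
width: 0.0097
```

```bash
python3 -c "
from st import *
st()"
```

```text
8.85 [0.6033 0.0363 0.1522] yaw -0.021279263140683458 F [-0.3408  0.5746 -2.5968] M [ 0.2053  0.0162 -0.1066] w 0.009709610128760355
```

Request:
arm_command([
  [0.5,[0.03,0,0],0.002],
  [0.5,[0,0,0],0],
])

```text
clock: 9.05
position: [0.6034, 0.0363, 0.1522]
ee_rot: [0.707, -0.707, 0.007, -0.007]
contact_force: [-0.6, 2.1, -1.8]
width: 0.0095
```

Request:
arm_command([
  [0.5,[0.02,0,0],0.0014],
  [0.5,[0,0,0],0],
])

```text
clock: 9.25
position: [0.6035, 0.0363, 0.1522]
ee_rot: [0.707, -0.707, 0.007, -0.006]
contact_force: [-1.4, 2.8, -2.1]
width: 0.0097
```

Request:
arm_command([
  [0.5,[0,0,0],0],
])

```text
clock: 9.35
position: [0.6035, 0.0363, 0.1521]
ee_rot: [0.707, -0.707, 0.007, -0.006]
contact_force: [-0.3, 4.0, -1.9]
width: 0.0093
```

Request:
arm_command([
  [0.5,[0,0,0],0],
])

```text
clock: 9.45
position: [0.6035, 0.0363, 0.1522]
ee_rot: [0.707, -0.707, 0.007, -0.006]
contact_force: [-2.5, 3.7, -1.8]
width: 0.0094
```

Request:
arm_command([
  [0.5,[0.02,0,0],0.0014],
  [0.5,[0,0,0],0],
])

```text
clock: 9.65
position: [0.6037, 0.0363, 0.1522]
ee_rot: [0.707, -0.707, 0.006, -0.005]
contact_force: [-1.8, 4.8, -2.9]
width: 0.0099
```

Request:
arm_command([
  [0.5,[0.02,0.04,0],0.0014],
  [0.5,[0,0,0],0],
])

```text
clock: 9.85
position: [0.6038, 0.0363, 0.1522]
ee_rot: [0.707, -0.707, 0.006, -0.005]
contact_force: [-3.0, 4.0, -1.9]
width: 0.0094
```

Request:
arm_command([
  [0.5,[0,0,0],0],
])

```text
clock: 9.95
position: [0.6038, 0.0363, 0.1522]
ee_rot: [0.707, -0.707, 0.006, -0.005]
contact_force: [-4.4, 3.8, -2.6]
width: 0.0094
```

Request:
arm_command([
  [0.5,[0,0,0],0],
])

```text
clock: 10.05
position: [0.6038, 0.0363, 0.1521]
ee_rot: [0.707, -0.707, 0.006, -0.005]
contact_force: [-3.3, 3.4, -3.1]
width: 0.0095
```

Contact is confirmed: Fx is about -3.5 N at the hand, which is about 2.5 N at the tip, and the TCP lags its target. It came within 1.5 mm of the measured buffer face. I'll ease back slightly and start lowering.

Request:
arm_command([
  [0.5,[-0.05,0,0],-0.003],
  [0.5,[0,-0.09,-0.2],0],
  [0.5,[0,-0.09,-0.2],0],
  [0.5,[0,-0.09,-0.2],0],
  [0.5,[0,0,0],0],
  [0.5,[0,0,0],0],
])

```text
clock: 10.65
position: [0.6037, 0.0335, 0.1469]
ee_rot: [0.707, -0.707, 0.006, -0.006]
contact_force: [-4.4, 2.6, 0.4]
width: 0.0097
```

Request:
arm_command([
  [0.5,[0,-0.04,-0.1],0],
  [0.5,[0,0,0],0],
])

```text
clock: 10.85
position: [0.6038, 0.0331, 0.1461]
ee_rot: [0.707, -0.707, 0.006, -0.006]
contact_force: [-3.7, 3.5, 3.1]
width: 0.0094
```

Request:
arm_command([
  [0.5,[0,-0.04,-0.1],0],
  [0.5,[0,0,0],0],
])

```text
clock: 11.05
position: [0.6038, 0.0326, 0.1451]
ee_rot: [-0.707, 0.707, -0.006, 0.006]
contact_force: [-5.4, 2.8, 1.8]
width: 0.0094
```

Request:
arm_command([
  [0.5,[-0.06,0,0],-0.002],
  [0.5,[0,0,0],0],
])

```text
clock: 11.25
position: [0.6036, 0.0326, 0.1451]
ee_rot: [-0.707, 0.707, -0.007, 0.008]
contact_force: [-3.2, 3.5, 3.9]
width: 0.0095
```

```bash
python3 - <<'E'
from st import *;st()
import cv2
im=manip.get_image("scene");np.savez("pics/scene5.npz",**im)
cv2.imwrite("pics/s5.png",cv2.resize(cv2.convertScaleAbs(im["pixels"][190:260,320:413,::-1],alpha=2.2),(797,600),interpolation=cv2.INTER_NEAREST))
st()
E
```

```text
11.25 [0.6036 0.0326 0.1451] yaw -0.019828660284595716 F [-3.2138  3.5003  3.8583] M [ 0.7845  0.5503 -0.0802] w 0.009532251508662545
11.3 [0.6036 0.0326 0.145 ] yaw -0.019858849219029254 F [-3.6994  3.6295  3.3284] M [ 0.7398  0.502  -0.0915] w 0.009826346328499285
```

View pics/s5.png

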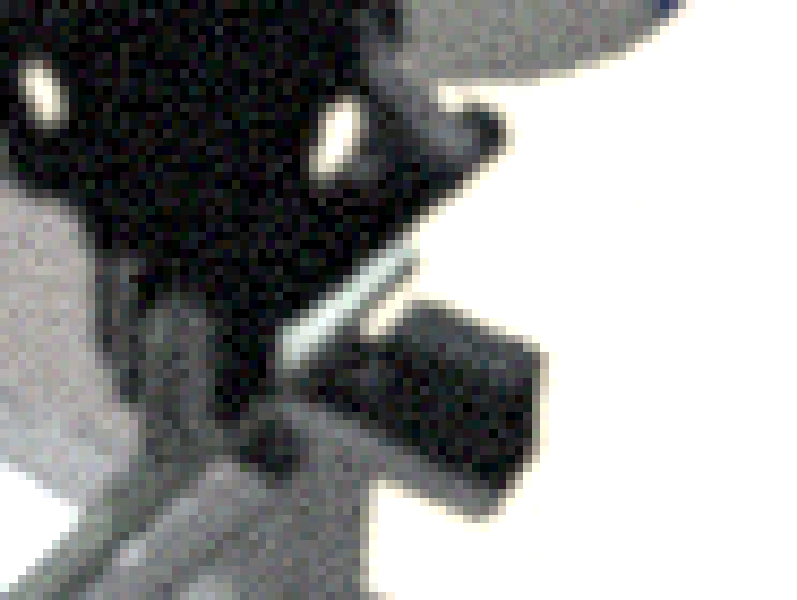

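Request:
arm_command([
  [0.5,[-0.05,0,0],-0.003],
  [0.5,[0,0,0],0],
])

```text
clock: 11.5
position: [0.6034, 0.0324, 0.1446]
ee_rot: [-0.707, 0.707, -0.007, 0.009]
contact_force: [-1.7, 2.2, 3.1]
width: 0.0096
```

Request:
arm_command([
  [0.5,[0,0,0],0],
])

```text
clock: 11.6
position: [0.6034, 0.0324, 0.1445]
ee_rot: [-0.707, 0.707, -0.008, 0.009]
contact_force: [-0.7, 1.8, 2.5]
width: 0.0094
```

Request:
arm_command([
  [0.5,[0,-0.04,-0.1],0],
  [0.5,[0,0,0],0],
])

```text
clock: 11.8
position: [0.6033, 0.0318, 0.1433]
ee_rot: [-0.707, 0.707, -0.008, 0.009]
contact_force: [-0.7, 0.5, 1.6]
width: 0.0095
```

Request:
arm_command([
  [0.5,[0,-0.05,-0.1],0],
  [0.5,[0,-0.05,-0.1],0],
  [0.5,[0,0,0],0],
])

```text
clock: 12.1
position: [0.6032, 0.0309, 0.1412]
ee_rot: [-0.707, 0.707, -0.008, 0.009]
contact_force: [0.7, 0.8, 1.1]
width: 0.0093
```

Request:
arm_command([
  [0.5,[0,-0.04,-0.1],0],
  [0.5,[0,-0.04,-0.1],0],
  [0.5,[0,0,0],0],
])

```text
clock: 12.4
position: [0.6031, 0.0302, 0.1392]
ee_rot: [-0.707, 0.707, -0.008, 0.008]
contact_force: [0.2, 0.6, 0.6]
width: 0.0093
```

Request:
arm_command([
  [0.5,[0,-0.02,-0.1],0],
  [0.5,[0,0,0],0],
])

```text
clock: 12.6
position: [0.603, 0.0299, 0.1383]
ee_rot: [-0.707, 0.707, -0.008, 0.008]
contact_force: [0.5, -1.0, 2.4]
width: 0.0094
```

Request:
arm_command([
  [0.5,[0,-0.02,-0.1],0],
  [0.5,[0,0,0],0],
  [0.5,[0,0,0],0],
])

```text
clock: 12.9
position: [0.603, 0.0296, 0.1374]
ee_rot: [-0.707, 0.707, -0.008, 0.008]
contact_force: [0.9, -2.4, 1.8]
width: 0.0092
```

```bash
python3 - <<'E'
from st import *;st()
import cv2
im=manip.get_image("scene");np.savez("pics/scene6.npz",**im)
cv2.imwrite("pics/s6.png",cv2.resize(cv2.convertScaleAbs(im["pixels"][190:260,320:413,::-1],alpha=2.2),(797,600),interpolation=cv2.INTER_NEAREST))
E
```

```text
12.9 [0.603  0.0296 0.1374] yaw -0.022935765919624637 F [ 0.8832 -2.4366  1.8289] M [-0.1177 -0.2724 -0.17  ] w 0.009206349081678687
```

View pics/s6.png

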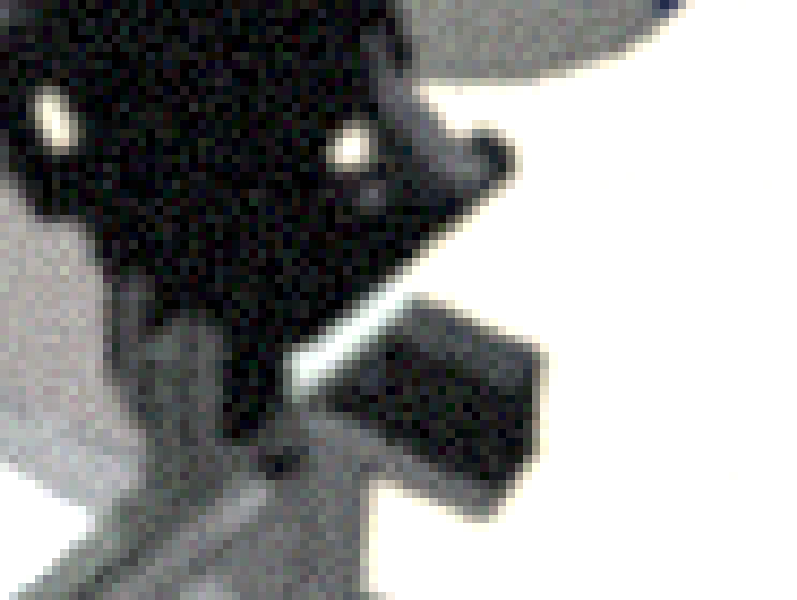

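The bar is now low in the notch behind the horn, with its far end near (400, 300), and TCP z is back at the grasp level. Opening the jaws and withdrawing upward.

Request:
arm_command([
  [2,[0,0,0],0],
  [3,[0,0,0],0],
  [4,[0,0,0],0],
  [4,[0,0,0],0],
  [4,[0,0,0],0],
])

```text
clock: 13.45
position: [0.6025, 0.0302, 0.1372]
ee_rot: [0.707, -0.707, 0.008, -0.008]
contact_force: [1.2, 0.4, 0.2]
width: 0.04
```

Request:
arm_command([
  [4,[0,0,0.5],0],
  [4,[0,0,1],0],
  [4,[0,0,2],0],
  [4,[0,0,3],0],
  [4,[0,0,4],0],
  [4,[-3,0,2],0],
  [4,[-4,0,0],0],
  [4,[-4,0,0],0],
  [4,[-4,0,0],0],
  [4,[-4,0,0],0],
  [4,[-4,0,0],0],
  [4,[0,0,0],0],
])

```text
clock: 14.65
position: [0.3674, 0.0306, 0.263]
ee_rot: [0.707, -0.707, 0.009, -0.007]
contact_force: [0.5, -0.3, 0.3]
width: 0.0399
```

```bash
python3 - <<'E'
from st import *;st()
import cv2
for n,c in(("scene",(180,345,205,425)),("top",(140,325,225,410))):
    im=manip.get_image(n);np.savez(f"pics/{n}7.npz",**im)
    p=im["pixels"][c[0]:c[1],c[2]:c[3],::-1]
    cv2.imwrite(f"pics/{n}7.png",cv2.resize(cv2.convertScaleAbs(p,alpha=1.8),(800,600) if n=="scene" else (592,592)))
E
```

```text
14.65 [0.3674 0.0306 0.263 ] yaw -0.02296235759015284 F [ 0.4761 -0.328   0.3145] M [ 0.0087 -0.0801  0.0367] w 0.039892002466059465
```

View pics/scene7.png

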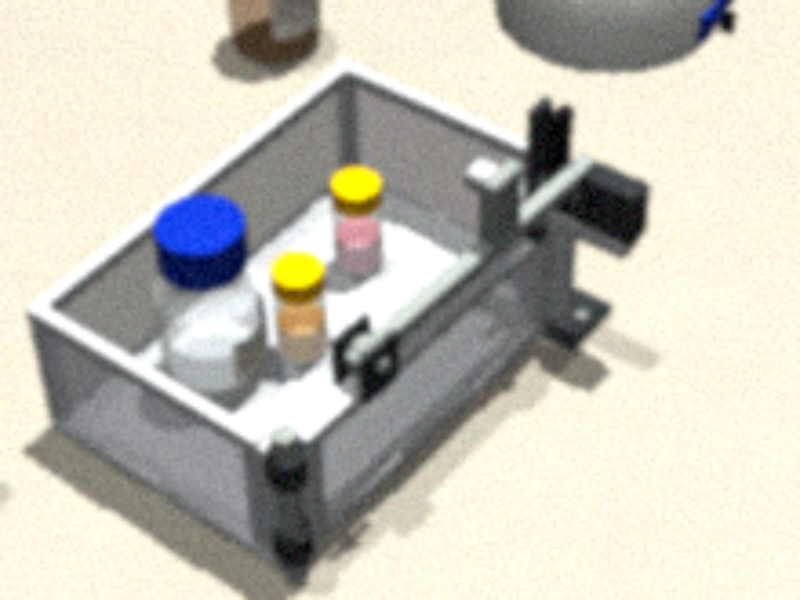

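View pics/top7.png

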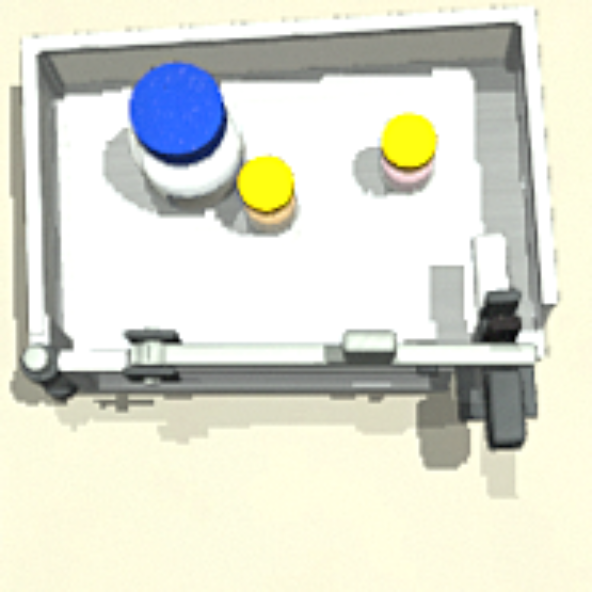

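The bar lies in the notch between horn and buffer (top view, about (505, 352)), and the arm is clear. The vials and bottle look unmoved. I'll measure the bar level and gate angle before handing in.

```bash
python3 - <<'E'
from h import *
np.set_printoptions(precision=4,suppress=True)
a=load("top0");t=load("top7")
v,u=np.mgrid[0:480,0:640]
P=((np.linalg.inv(t["intrinsics"])@np.stack([u.ravel(),v.ravel(),np.ones(u.size)])*t["range_z"].ravel()-t["t"][:,None]).T@t["R"]).reshape(480,640,3)
m=(u>285)&(u<394)&(v>244)&(v<256)&(P[...,2]>.104)&(P[...,2]<.135)&~((u>325)&(u<352))&~((u>370)&(u<392))
b=P[m];c=b.mean(0);k=np.polyfit(b[:,1],b[:,0],1);kz=np.polyfit(-b[:,1],b[:,2],1)
print(m.sum(),c,"swing",np.arctan(k[0])+.028,"lift slope",kz[0])
for n,lo in(("blue",[0,0,90]),("yellow",0)):
  for im in(a,t):
    p=im["pixels"].astype(int)
    mk=((p[...,2]>p[...,0]+60) if n=="blue" else (p[...,0]>p[...,2]+90))&(u>235)&(u<390)&(v>150)&(v<225)
    for s in([0,1] if n=="yellow" else [0]):
      q=mk&((u<330) if s==0 else (u>=330)) if n=="yellow" else mk
      print(n,q.sum(),u[q].mean(),v[q].mean())
E
```

```text
413 [0.6018 0.0537 0.1099] swing 0.05545356056100016 lift slope 0.0007672515140257886
blue 661 279.6913767019667 173.59757942511345
blue 661 279.6913767019667 173.59757942511345
yellow 233 307.5922746781116 196.80257510729615
yellow 226 352.3008849557522 183.47345132743362
yellow 235 307.64255319148936 196.8127659574468
yellow 226 352.3008849557522 183.47345132743362
```

Swing is 0.055 rad, the bar is level, and the bottle and vials have not moved. Handing in.

```bash
python3 -c "
from rig import manip
print(manip.sign_off())"
```

```text
the job is handed in; nothing more can be done
None
```

The gate is shut and latched, and I handed the job in at about 15 s of the 38 s allowed. The sign-off gives no verdict.

**What I did:** I pinched the tab and lifted the bar about 0.16 rad. I swung the gate along its arc over the horn, then crept in by 0.2–0.5 mm steps until the bar touched the buffer. After easing back I lowered the bar into the notch, released it and withdrew the arm.

**Force on the keeper:** The first touch read about 3.5 N at the hand, or about 2.5 N at the tip. While I was lowering the bar it went up to 5.4 N at the hand, or about 3.9 N at the tip, so I backed off a little more. These are converted from noisy wrist readings (about ±1 N); I had no direct reading of the contact force.

**Last checks:**

| Check | Measured | Needed |
|---|---|---|
| Gate swing | about 0.055 rad | below 0.11 rad |
| Bar lift | about 0.001 rad (bar level) | below 0.04 rad |
| Bottle and vial caps, top view | moved less than 0.1 pixel | within 20 mm |

The arm was clear of everything, with force readings at noise level.

**One disagreement:** the buffer met the bar about 1–1.5 mm later than I had measured from the image. That is within the roughly 2 mm camera calibration.

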